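Red seed capsule from the deep block into the open tin

ROBOT

A 6-joint arm with a two-finger parallel gripper is mounted at the origin on the work surface. World frame = base frame: x ahead of the robot, y to its left, z up, the work surface at z = 0. Lengths are in m, angles in degrees, forces in N, time in s.
With the tool pointing down it reaches from about 0.375 to 0.9 m from the base axis. Payload 3.1 kg.
Tool frame: the origin (TCP) lies between the finger pads; the fingertips stand ctrl.finger_overhang ahead of it and the grasp point (between the pads) lies 6 mm ahead of it (ctrl.finger_overhang is the distance from the TCP to the fingertips, in m); z points along the fingers, y is the line along which they close (so a half turn about z gives the same grasp; the last joint's range is limited). The gripper opens to 85 mm and grips with 20 to 120 N. Pads are 22 mm wide; open, the fingers measure 114 mm over their backs; the gripper's body (76 mm by 85 mm) begins 54 mm behind the grasp point. The pads swing forward as they close: fully open they stand 13 mm farther back than shut.
Start: joints at [61.564, 30.224, 82.088, -0, 67.689, -10.227], TCP at [0.195, 0.594, 0.256] pointing down, gripper open.
Joint ranges: [-176.69, 176.69], [-43.24, 126.21], [12.49, 139.97], [-82, 262], [0, 151.66], [-163.58, 163.58]. Speed limits (degrees/s): [159.86, 159.86, 180, 180, 180, 180].

INTERFACE

Orientations are given as [roll, pitch, yaw] about the fixed x, y, z axes, in that order (R = Rz(yaw) Ry(pitch) Rx(roll)).
In Python, from station import ctrl gives the robot as it stands.
- The arm moves only by the shell command python3 -m handwheel 'ROWS' [OPENING] [FORCE]. ROWS is JSON, a list of rows, each a list of 4 numbers: the shift along the world's x, y, z in units of 25 mm (1.0 is 25 mm), then the turn about the world's z in units of 0.12 rad (1.0 is 0.12 rad). A call has 1 to 5 rows; each row shifts and turns the commanded pose from where the row before left it; what a row does not reach is not made up. A row lasts 1/12 s, in which the tool goes at most 41.7 mm and 7.16 degrees, less where a joint would pass 70% of its speed; a pose out of reach is approached as far as the arm can. A call with a number of a shift or a turn outside -1 to 1 is refused whole. A call with a gripper value outside its range is refused whole. OPENING is the opening, from -1 (shut) to 1 (fully open), set as the call begins (- or left out, the last holds). The fingers move at their own pace and stop on an object; FORCE is the grip in N (left out, the last holds). Time passes only in rows, so rows that do not move let the fingers close. It gives the time, the measured TCP pose, the force, the opening and the grip force at its end, in the units of the state.
- ctrl.read_state(): the state, without advancing time (a new reading comes with each control period).
- ctrl.camera(name): name is "scene" or "top" or "wrist"; returns a dict with "image" (400x640x3 uint8, red, green, blue), "K" (3x3 intrinsics, pixels), "distortion" ([k1, k2, p1, p2, k3] as OpenCV has them; the pictures are not rectified), "T" (4x4, takes a point from camera to world coordinates). Camera axes: x right, y down, z forward; pixel columns grow to the right and rows downward; lengths in m; the calibration is good to about 2 mm. A picture is of the moment at which its call begins. There is no depth.
- ctrl.sign_off(): hands the job in; it is judged then, once.
The state is a dict: "time": time; "joints": joint angles; "joint_vel": joint speeds; "effort": joint torques, N m; "position": TCP position; "tool_rot": TCP orientation; "wrist_force": force on the tool from outside, world axes, zero at the start; "wrist_torque": the same for the moment, N m; "opening": opening from 0.0 (shut) to 1.0 (fully open); "finger_force": force on a finger pad.
Only numpy, scipy, OpenCV 4.12 (cv2) and the standard library are available. Lean on these libraries where they do the work, as an engineer would, in place of code of your own. Each camera call takes 0.05 s, during which the arm holds its last target. There are 200 camera calls.

TASK

Take the sprung tongs from their rest, reach down with them into the deep pocket that holds the red-capped capsule, squeeze them shut on it and lift it out. Lower it inside the open tin before letting it go there, leaving the tin standing where it is, then hang the tongs back on the same rest as they hung before and let go. The gripper's own fingers must not touch the capsule.

Things in the scene. Friction and masses are not known exactly. Their poses are not given: they have to be found in the camera images.
- tongs: Sprung tongs (0.1 kg) hanging by a steel cross-bar on a fixed blue rest. Origin: under the bar's middle, 135 mm above table; z up, x along bar, y squeeze line. Bar 116 (x) x 14 x 10 mm high, middle 30 mm wide. Rest: posts at x = +-48 mm, 14 mm thick, 44 mm wide; bar lies on their tops (135 mm high) between 8 mm upstands 34 mm apart in y, 10 mm play each way. Foot 150 x 70 x 8 mm.
- tongs_grip (a point): Where to squeeze: midway between the tongs' two yellow flat grip plates, 22 mm below the bar's underside; axes as the tongs. Plates are 24 mm wide (x), 38 mm high, 50 mm over their outer faces (y) when free. Squeezed to 47 mm the springs push back 6 N per leg: carries the tongs, jaws still open. At 38 mm (9 N) the jaws meet a 14 mm capsule. They stop at 26 mm. Let go, they spring open.
- tongs_tip (a point): Midway between the jaw tips, the tongs' lowest point: 93 mm straight below the grip point, 115 mm below the bar; axes as the tongs. The two jaws are upright steel strips 10 mm wide (x), 4 mm thick, gap between them 26 mm when free (34 mm over both). Both move in parallel along y: gap = width over the grip plates - 24 mm, all the way up.
- capsule_red: Aluminium seed capsule with a red cap (top 10 mm), a cylinder 14 mm across and 28 mm tall, about 20 g, standing in one of the three pockets of the block. Origin: centre of its underside, z up. Capsules with blue and green caps stand in the other two pockets.
- block: Fixed white sample block, 140 mm (x) x 80 mm (y) x 66 mm high. Origin: centre of its underside, z up. Three pockets open upwards, centred at x = -42, 0 and +42 mm, y = 0, each 22 mm (x) by 44 mm (y) and 56 mm deep (pocket floor 10 mm above the table). A capsule stands within about 3 mm of its pocket's centre. Tongs fit in with their squeezing line along the block's y.
- tin: The only open tin: round, brass-coloured, 80 mm across, 50 mm high, wall 3 mm, floor 3 mm thick, 0.15 kg, loose on the table. Origin: centre of its underside, z up. The other tins have lids.
Things that resemble listed ones, but are neither listed nor needed, are in the scene too. Leave any brown or purple look-alike of the block alone. What is shaped like the tin but pink is not meant.

How it is judged:
By the outcome, as a careful person would: the job done as asked, in the order asked, and still so for the second after the job is handed in, with the robot touching nothing.
It also fails if it takes over 56 s, if anything falls off the work surface, if the arm or the gripper's body presses on something with over 40 N, if the wrist force passes 120 N, or if a joint passes its speed limit or range.

## Working session

There is one attempt and no reset: what is moved stays moved. The work goes in short steps, Python scripts to look and compute and a shell command to move; the robot and the scene stay as the last step left them, time stands still between calls to the robot, and variables do not carry over. Pictures are saved under pics/ and viewed, at most 10 in all, crops included, and the job is handed in when it is done.

```bash
ls; mkdir -p pics
python3 - <<'E'
from station import ctrl
import cv2
print(ctrl.finger_overhang, ctrl.read_state())
for n in ["scene","top"]:
    c=ctrl.camera(n); cv2.imwrite(f"pics/{n}0.png",c["image"][:,:,::-1]); print(n,c["K"].tolist(),c["distortion"],c["T"].round(4).tolist())
E
```

```text
pics
0.025 {'time': 0.0, 'joints': array([ 6.15649046e+01,  3.02803450e+01,  8.21570955e+01,  7.00202166e-04,
        6.76881885e+01, -1.02268336e+01]), 'joint_vel': array([-0.01023788,  0.06167518,  0.02221327, -0.0421712 ,  0.04977726,
        0.04638171]), 'effort': array([-7.84792846e-04, -4.42355061e+01, -1.78017300e+01, -7.29632802e-05,
        8.43952439e-03, -4.27057643e-06]), 'position': array([0.19493857, 0.59312404, 0.25531483]), 'tool_rot': array([-1.79876482e+02, -2.29417716e-02,  1.61791447e+02]), 'wrist_force': array([ 0.08955002, -0.11581702,  0.09627602]), 'wrist_torque': array([-2.33406627e-02,  2.64940775e-02,  3.41164761e-05]), 'finger_force': 0.0, 'opening': 0.9974003541604977}
scene [[458.6994868840542, 0.0, 317.8890860135839], [0.0, 458.6994868840542, 202.4700373679587], [0.0, 0.0, 1.0]] [-0.10048544  0.          0.          0.          0.        ] [[0.1833, 0.818, -0.5452, 1.0424], [0.983, -0.1474, 0.1093, -0.1223], [0.009, -0.556, -0.8311, 0.9088], [0.0, 0.0, 0.0, 1.0]]
top [[365.60621620663363, 0.0, 322.80308903701143], [0.0, 365.60621620663363, 202.55596361244713], [0.0, 0.0, 1.0]] [-0.02372482  0.          0.          0.          0.        ] [[-0.0078, -0.9969, 0.0783, 0.4778], [-0.9995, 0.0101, 0.0292, -0.0029], [-0.0299, -0.0781, -0.9965, 0.7928], [0.0, 0.0, 0.0, 1.0]]
```

View pics/top0.png

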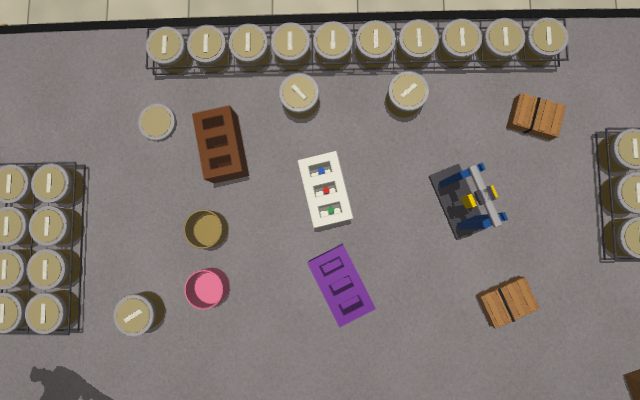

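View pics/scene0.png

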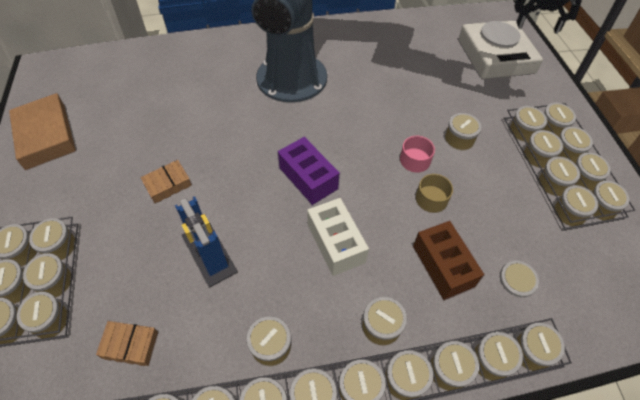

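The top view shows the white block around (325,190) with the red cap at (326,190). The tongs are around (480,197) with yellow plates at (470,201) and (493,191). The open brass tin is at (206,230). The scene view shows the same objects: tongs (200,235), block (338,235), tin (434,193).

```bash
cat > h.py <<'E'
import numpy as np, cv2
from station import ctrl
def rays(c,px):
    u=cv2.undistortPoints(np.float64(px).reshape(-1,1,2),c["K"],np.float64(c["distortion"]))[:,0]
    return np.c_[u,np.ones(len(u))]@c["T"][:3,:3].T, c["T"][:3,3]
def onplane(c,px,z):
    d,o=rays(c,px); return o+d*((z-o[2])/d[:,2])[:,None]
def proj(c,P):
    M=np.linalg.inv(c["T"]); r=cv2.Rodrigues(M[:3,:3])[0]
    return cv2.projectPoints(np.float64(P).reshape(-1,3),r,M[:3,3],c["K"],np.float64(c["distortion"]))[0][:,0]
def mask(img,lo,hi,roi=None):
    m=cv2.inRange(cv2.cvtColor(img,cv2.COLOR_RGB2HSV),lo,hi)
    if roi: 
        z=np.zeros_like(m); x0,y0,x1,y1=roi; z[y0:y1,x0:x1]=m[y0:y1,x0:x1]; m=z
    return m
def blobs(m,amin=15):
    cs=cv2.findContours(m,cv2.RETR_EXTERNAL,cv2.CHAIN_APPROX_NONE)[0]
    return sorted([c for c in cs if cv2.contourArea(c)>=amin],key=cv2.contourArea,reverse=True)
E
python3 - <<'E'
from h import *
c=ctrl.camera("top"); im=c["image"]
s=ctrl.camera("scene")
def info(name,m,z,cam=c,n=4,amin=8):
    for b in blobs(m,amin)[:n]:
        r=cv2.minAreaRect(b); p=onplane(cam,cv2.boxPoints(r),z)
        print(name,np.round(r[0],1),cv2.contourArea(b),'ctr',onplane(cam,[r[0]],z)[0].round(4),'corners',p[:,:2].round(3).tolist(),'edges',np.linalg.norm(np.diff(p,axis=0),axis=1).round(4)[:2],'ang',np.degrees(np.arctan2(*(p[1]-p[0])[[1,0]])).round(1))
info('block',mask(im,(0,0,190),(179,60,255),(280,140,370,240)),.066,n=1)
info('red',mask(im,(0,120,80),(8,255,255),(300,150,350,230)),.038,n=1)
info('red2',mask(im,(170,120,80),(179,255,255),(300,150,350,230)),.038,n=1)
info('yel',mask(im,(20,150,80),(35,255,255),(420,140,520,240)),.125)
info('blue',mask(im,(100,130,50),(125,255,255),(420,140,520,240)),.14)
info('tin',mask(im,(15,60,50),(35,255,255),(175,205,235,255)),.05,n=1)
info('tinS',mask(s["image"],(15,60,50),(35,255,255),(410,165,460,215)),.05,s,n=1)
info('blockS',mask(s["image"],(0,0,150),(179,60,255),(300,190,375,275)),.066,s,n=1)
a=cv2.resize(im[150:250,420:520],None,fx=5,fy=5,interpolation=2)
b=cv2.resize(s["image"][190:290,160:260],None,fx=5,fy=5,interpolation=2)
cv2.imwrite("pics/crop1.png",cv2.resize(np.hstack([a,b]),(800,400))[:,:,::-1])
E
```

```text
block [324.8 188.8] 2671.0 ctr [0.5626 0.0143 0.066 ] corners [[0.622, 0.07], [0.64, -0.01], [0.504, -0.04], [0.486, 0.038]] edges [0.0812 0.1394] ang -77.1
red [325.5 190. ] 26.5 ctr [0.5633 0.0135 0.038 ] corners [[0.57, 0.019], [0.569, 0.008], [0.557, 0.008], [0.557, 0.019]] edges [0.0104 0.0125] ang -90.7
yel [468.5 201. ] 122.0 ctr [ 0.5305 -0.2484  0.125 ] corners [[0.538, -0.235], [0.545, -0.254], [0.523, -0.262], [0.516, -0.243]] edges [0.0206 0.0239] ang -70.1
yel [493.7 191.1] 24.5 ctr [ 0.548  -0.2949  0.125 ] corners [[0.558, -0.288], [0.56, -0.293], [0.539, -0.301], [0.536, -0.297]] edges [0.0052 0.0227] ang -66.8
blue [474.  221.5] 313.5 ctr [ 0.4928 -0.2512  0.14  ] corners [[0.505, -0.222], [0.504, -0.282], [0.481, -0.281], [0.482, -0.221]] edges [0.06  0.023] ang -90.6
blue [454.3 177.8] 178.5 ctr [ 0.5711 -0.2192  0.14  ] corners [[0.566, -0.19], [0.588, -0.243], [0.576, -0.248], [0.554, -0.195]] edges [0.0575 0.0129] ang -67.4
blue [502.4 216.3] 36.0 ctr [ 0.5015 -0.3017  0.14  ] corners [[0.506, -0.294], [0.511, -0.303], [0.497, -0.31], [0.492, -0.3]] edges [0.0104 0.0156] ang -64.3
blue [480.6 166.7] 28.0 ctr [ 0.5908 -0.2668  0.14  ] corners [[0.595, -0.26], [0.598, -0.27], [0.587, -0.273], [0.583, -0.264]] edges [0.0103 0.0119] ang -72.1
tin [205. 229.] 1336.5 ctr [0.4842 0.2612 0.05  ] corners [[0.524, 0.308], [0.523, 0.216], [0.445, 0.215], [0.446, 0.306]] edges [0.0921 0.0776] ang -90.5
tinS [433.3 192.4] 1070.5 ctr [0.4988 0.2579 0.05  ] corners [[0.515, 0.195], [0.426, 0.266], [0.482, 0.323], [0.566, 0.251]] edges [0.114  0.0801] ang 141.5
blockS [337.8 228.6] 2199.0 ctr [0.5629 0.018  0.066 ] corners [[0.502, -0.04], [0.469, 0.044], [0.621, 0.073], [0.648, -0.006]] edges [0.0908 0.1547] ang 111.2
```

View pics/crop1.png

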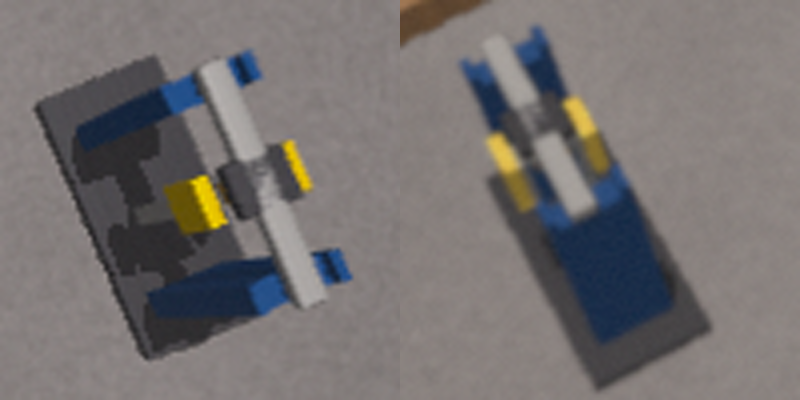

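The crop shows the grey bar on the blue posts in both views. Its ends are at about (473,166) and (498,225) in the top view, and (184,200) and (205,242) in the scene view. The yellow plates stand on either side of its middle.

```bash
python3 - <<'E'
from h import *
c=ctrl.camera("top"); s=ctrl.camera("scene")
for cam,roi in((c,(460,155,515,235)),(s,(170,185,225,255))):
    m=mask(cam["image"],(0,0,135),(179,40,255),roi)
    for b in blobs(m,20)[:2]:
        r=cv2.minAreaRect(b);bp=cv2.boxPoints(r)
        if np.linalg.norm(bp[0]-bp[1])<np.linalg.norm(bp[1]-bp[2]): bp=np.roll(bp,-1,0)
        e=np.array([(bp[0]+bp[3])/2,(bp[1]+bp[2])/2]); p=onplane(cam,e,.145)
        print(r,p.round(4).tolist(),p.mean(0).round(4),np.linalg.norm(p[1]-p[0]).round(4),np.degrees(np.arctan2(*(p[1]-p[0])[[1,0]])))
# manual
for cam,e in((c,[(473.2,166.2),(498.2,225)]),(s,[(183.7,200.5),(205,242)])):
    p=onplane(cam,e,.145);print(p.round(4).tolist(),p.mean(0),np.linalg.norm(p[1]-p[0]),np.degrees(np.arctan2(*(p[0]-p[1])[[1,0]])))
E
H="python3 -m handwheel"
$H '[[1,-0.5,0,1],[1,-1,0,1],[1,-1,0,1],[1,-1,0,1],[1,-1,0,1]]' && $H '[[1,-1,0,0.8],[1,-1,0,0],[1,-1,0,0],[1,-1,0,0],[1,-1,0,0]]' && $H '[[0.5,-1,0,0],[0.5,-1,0,0],[0.5,-1,0,0],[0.5,-1,0,0],[0.5,-1,0,0]]'
```

```text
((497.0876770019531, 184.2591552734375), (83.55007934570312, 44.40297317504883), 64.98310089111328) [[0.6265, -0.2644, 0.145], [0.4909, -0.3206, 0.145]] [ 0.5587 -0.2925  0.145 ] 0.1468 -157.49560361271244
((471.03094482421875, 184.319580078125), (14.824053764343262, 4.670592308044434), 66.03751373291016) [[0.5706, -0.2418, 0.145], [0.5464, -0.2515, 0.145]] [ 0.5585 -0.2467  0.145 ] 0.0261 -158.31306021751857
((197.0, 219.5), (69.0, 54.0), 90.0) [[0.4544, -0.2596, 0.145], [0.6153, -0.266, 0.145]] [ 0.5348 -0.2628  0.145 ] 0.1611 -2.2747647956720574
((200.7000274658203, 232.90003967285156), (20.124608993530273, 6.708203315734863), 63.43495178222656) [[0.5487, -0.2648, 0.145], [0.592, -0.2494, 0.145]] [ 0.5703 -0.2571  0.145 ] 0.046 19.579663279746427
[[0.5909, -0.2518, 0.145], [0.4861, -0.2914, 0.145]] [ 0.53849454 -0.27159974  0.145     ] 0.11194405656727405 20.68463567545741
[[0.4885, -0.2878, 0.145], [0.5922, -0.2497, 0.145]] [ 0.54033764 -0.26878594  0.145     ] 0.11042256785770338 -159.82598867947146
time: 0.72
position: [0.321, 0.4801, 0.2563]
tool_rot: [-180.0, 0.0, -163.4]
wrist_force: [0.9, 0.4, 0.2]
opening: 0.998
finger_force: 0.0
time: 1.13
position: [0.4463, 0.3548, 0.2564]
tool_rot: [180.0, 0.0, -158.3]
wrist_force: [-0.1, 1.1, -0.0]
opening: 1.004
finger_force: 0.0
time: 1.55
position: [0.5082, 0.2299, 0.2564]
tool_rot: [180.0, 0.0, -158.3]
wrist_force: [0.7, 0.3, -0.3]
opening: 0.999
finger_force: 0.0
```

```bash
H="python3 -m handwheel"
snap(){ python3 -c "
from h import *
import pickle
c=ctrl.camera('wrist');pickle.dump(c,open('$1.pkl','wb'));cv2.imwrite('pics/$1.png',c['image'][:,:,::-1])"; }
snap w_tin
$H '[[0.4,-1,0,0],[0.4,-1,0,0],[0.4,-1,0,0],[0.4,-1,0,0],[0.4,-1,0,0]]'>/dev/null && $H '[[0.2,-1,0,0],[0.1,-1,0,0],[0,-1,0,0],[0,-0.5,0,0],[0,0,0,0]]'
snap w_blk
$H '[[0,-1,0,0],[0,-1,0,0],[0,-1,0,0],[0,-1,0,0],[0,-1,0,0]]'>/dev/null && $H '[[0,-1,0,0],[0,-1,0,0],[0,-1,0,0],[-0.5,-1,0,0],[-0.5,-1,0,0]]'>/dev/null && $H '[[0,-0.6,0,0],[0,0,0,0]]'
snap w_tng
python3 -c "
import cv2,numpy as np
cv2.imwrite('pics/w3.png',np.vstack([np.hstack([cv2.resize(cv2.imread(f'pics/w_{n}.png'),(400,250)) for n in ('tin','blk')]),np.hstack([cv2.resize(cv2.imread('pics/w_tng.png'),(480,300)),np.zeros((300,320,3),np.uint8)])]))"
```

```text
time: 2.43
position: [0.5655, 0.0165, 0.2563]
tool_rot: [-180.0, -0.0, -158.5]
wrist_force: [0.0, 0.1, -0.4]
opening: 0.997
finger_force: 0.0
time: 3.48
position: [0.5409, -0.248, 0.2565]
tool_rot: [-179.9, 0.1, -158.5]
wrist_force: [-0.0, 1.2, 0.1]
opening: 1.0
finger_force: 0.0
```

View pics/w3.png

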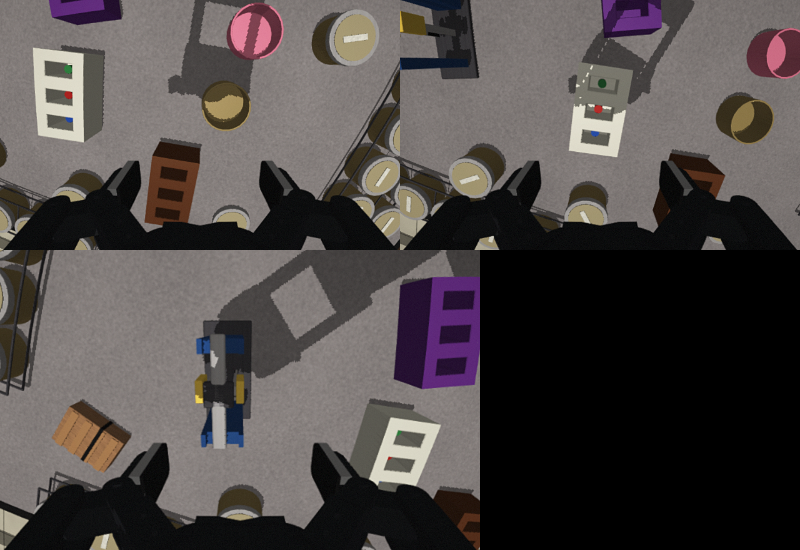

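The wrist views show the bar nearly upright in the image, at full-size pixels (290,112) to (292,263), with the plates to its left and right. The tin's rim is at about (362,168) in the first view. The block and its red cap are at (109,152) there.

Run:
```python
from h import *
import pickle
L=lambda n:pickle.load(open(f'w_{n}.pkl','rb'))
t=L('tng');im=t["image"]
def show(n,cam,m,z,k=4,amin=20):
    for b in blobs(m,amin)[:k]:
        r=cv2.minAreaRect(b);p=onplane(cam,cv2.boxPoints(r),z)
        print(n,np.round(r[0],1),cv2.contourArea(b),p.mean(0).round(4)[:2],np.linalg.norm(np.diff(p,axis=0),axis=1).round(4)[:2],'ang',np.degrees(np.arctan2(*(p[1]-p[0])[[1,0]])).round(1),np.degrees(np.arctan2(*(p[2]-p[1])[[1,0]])).round(1), p[:,:2].round(4).tolist())
roi=(250,90,340,270)
show('yel',t,mask(im,(20,120,60),(35,255,255),roi),.132)
show('blue',t,mask(im,(100,120,100),(125,255,255),roi),.143)
show('red',L('tin'),mask(L('tin')["image"],(0,150,80),(8,255,255),(50,80,170,230)),.038)
show('redB',L('blk'),mask(L('blk')["image"],(0,150,80),(8,255,255),(270,100,370,250)),.038)
w=L('tin');show('blk',w,mask(w["image"],(0,0,190),(60,80,255),(40,60,165,235)),.066,1)
m=mask(w["image"],(15,60,30),(35,255,255),(315,120,410,215)); b=blobs(m)[0]
p=onplane(w,b[:,0],.05)
e=cv2.fitEllipse(b);print('tin ell',e,onplane(w,[e[0]],.05)[0]); (cx,cy),r=cv2.minEnclosingCircle(p[:,:2].astype('f4'));print(cx,cy,r)
a=cv2.resize(im[80:280,250:340],None,fx=3,fy=3,interpolation=2)
q=cv2.resize(w["image"][110:220,310:420],None,fx=5,fy=5,interpolation=2)
q=cv2.copyMakeBorder(q,0,50,0,0,0);cv2.imwrite('pics/z.png',np.hstack([a,q[:600,:530]])[:,:,::-1])
```

```text
yel [267.5 185. ] 377.0 [ 0.5424 -0.2907] [0.0112 0.0297] ang 111.5 19.4 [[0.5304, -0.3008], [0.5263, -0.2903], [0.5543, -0.2805], [0.5586, -0.2913]]
yel [320. 185.] 355.5 [ 0.5277 -0.2536] [0.0075 0.0296] ang 111.6 21.8 [[0.5153, -0.2625], [0.5126, -0.2556], [0.5401, -0.2446], [0.5429, -0.2518]]
blue [312.5 252.5] 291.0 [ 0.5769 -0.2404] [0.016  0.0161] ang 111.6 21.8 [[0.5724, -0.2507], [0.5665, -0.2358], [0.5814, -0.2298], [0.5875, -0.245]]
blue [275.  128.5] 120.0 [ 0.4991 -0.2984] [0.0055 0.0116] ang 111.3 19.8 [[0.4946, -0.3029], [0.4926, -0.2978], [0.5035, -0.2939], [0.5055, -0.2991]]
blue [265.  128.5] 112.5 [ 0.5016 -0.3049] [0.0041 0.013 ] ang 111.3 19.3 [[0.4962, -0.3089], [0.4947, -0.3051], [0.507, -0.3008], [0.5085, -0.3047]]
blue [279. 250.] 75.0 [ 0.5845 -0.2651] [0.0046 0.0118] ang 111.8 19.6 [[0.5798, -0.2692], [0.5781, -0.2649], [0.5892, -0.261], [0.5909, -0.2653]]
red [108.5 151.5] 99.5 [0.5642 0.0121] [0.0123 0.0117] ang 110.7 12.0 [[0.5606, 0.0052], [0.5562, 0.0167], [0.5677, 0.0191], [0.5721, 0.0075]]
redB [317. 174.] 118.5 [0.5635 0.0122] [0.0124 0.0127] ang 111.5 21.7 [[0.5598, 0.004], [0.5553, 0.0156], [0.5671, 0.0203], [0.5717, 0.0086]]
blk [ 93.1 152. ] 10538.0 [0.5649 0.0122] [0.0785 0.1474] ang 109.8 13.5 [[0.5046, -0.0398], [0.478, 0.0341], [0.6213, 0.0684], [0.6559, -0.0141]]
tin ell ((360.9040222167969, 169.1211395263672), (78.06722259521484, 80.73182678222656), 150.48211669921875) [0.48289522 0.26379663 0.05      ]
0.4840160012245178 0.26386651396751404 0.04218612611293793
```

View pics/z.png

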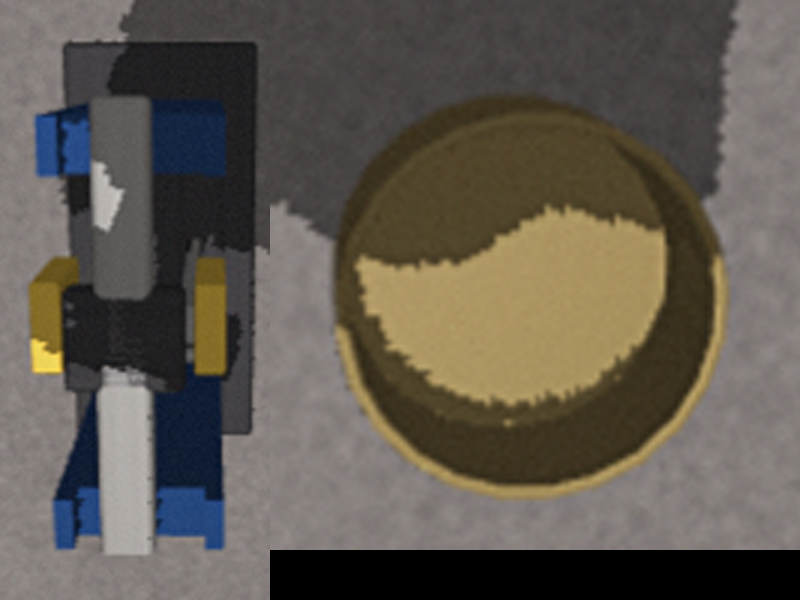

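The close crop shows the left plate's top face around (46,328) in crop pixels and the right one around (210,328). The bar's far end is at y=97 and its near end at y=555. The tin's rim is centred at about (531,302) with a radius of 196 px.

Run:
```python
from h import *
import pickle
t=pickle.load(open('w_tng.pkl','rb'));w=pickle.load(open('w_tin.pkl','rb'))
f=lambda P:[(250+x/3,80+y/3) for x,y in P]
p=onplane(t,f([(46,328),(210,328)]),.132);print('plates',p,p.mean(0),np.linalg.norm(p[0]-p[1]),np.degrees(np.arctan2(*(p[1]-p[0])[[1,0]])))
p=onplane(t,f([(92,97),(152,97),(103,555),(153,555)]),.145);print(p.round(4));a,b=p[:2].mean(0),p[2:].mean(0);print('bar',(a+b)/2,np.linalg.norm(a-b),np.degrees(np.arctan2(*(b-a)[[1,0]])),[np.linalg.norm(p[0]-p[1]),np.linalg.norm(p[2]-p[3])])
p=onplane(t,f([(37,145),(225,145),(54,520),(225,520)]),.143);print('upst',p.round(4).tolist(),p.mean(0))
p=onplane(w,[(362.2,170.4),(310+65/5,170.4),(310+457/5,170.4)],.05);print('tin',p)
print(ctrl.read_state()["position"],ctrl.read_state()["tool_rot"])
```

```text
plates [[ 0.54596282 -0.29120563  0.132     ]
 [ 0.53064332 -0.25247159  0.132     ]] [ 0.53830307 -0.27183861  0.132     ] 0.04165348341925284 111.57903325894068
[[ 0.4872 -0.2983  0.145 ]
 [ 0.4823 -0.2857  0.145 ]
 [ 0.594  -0.2571  0.145 ]
 [ 0.5892 -0.2451  0.145 ]]
bar [ 0.53817344 -0.27154306  0.145     ] 0.11434135424259083 20.920917969555955 [np.float64(0.013536086638817222), np.float64(0.01293270720240693)]
upst [[0.5021, -0.3066, 0.143], [0.4863, -0.2663, 0.143], [0.5903, -0.2721, 0.143], [0.574, -0.2312, 0.143]] [ 0.53816195 -0.2690575   0.143     ]
tin [[0.48360456 0.26552953 0.05      ]
 [0.49817859 0.22900746 0.05      ]
 [0.46887382 0.30226824 0.05      ]]
[ 0.54099225 -0.24628259  0.2563787 ] [ 1.79997274e+02  6.98942142e-02 -1.58404863e+02]
```

```bash
H="python3 -m handwheel"
$H '[[-0.12,-1,0,0],[0,0,0,0]]' && $H '[[0,0,-1,0],[0,0,-1,0],[0,0,-1,0],[0,0,-1,0],[0,0,0,0]]' && $H '[[0,0,0,0],[0,0,0,0]]'
```

```text
time: 3.7
position: [0.5384, -0.2724, 0.2565]
tool_rot: [-179.9, 0.0, -158.3]
wrist_force: [-0.4, -0.0, -1.1]
opening: 1.002
finger_force: 0.0
time: 4.12
position: [0.5353, -0.267, 0.1517]
tool_rot: [179.4, -0.3, -158.2]
wrist_force: [-0.6, -0.1, -0.2]
opening: 0.998
finger_force: 0.0
time: 4.28
position: [0.5385, -0.2706, 0.1574]
tool_rot: [-179.9, 0.1, -158.3]
wrist_force: [-0.5, -0.8, 0.2]
opening: 1.003
finger_force: 0.0
```

```bash
H="python3 -m handwheel"
$H '[[0,-0.04,-0.5,0],[0,0,-0.5,0],[0,0,-0.5,0],[0,0,0,0],[0,0,0,0]]' && $H '[[0,0,0,0],[0,0,0,0],[0,0,0,0],[0,0,0,0],[0,0,0,0]]' 0.2 20 && $H '[[0,0,0,0],[0,0,0,0],[0,0,0,0],[0,0,0,0],[0,0,0,0]]' 0.1
```

```text
time: 4.7
position: [0.5381, -0.2724, 0.1201]
tool_rot: [-179.9, 0.1, -158.3]
wrist_force: [0.3, 0.7, 0.2]
opening: 1.002
finger_force: 0.0
time: 5.12
position: [0.5374, -0.2724, 0.1193]
tool_rot: [-180.0, 0.0, -158.3]
wrist_force: [-0.5, -0.4, -0.1]
opening: 0.602
finger_force: 0.0
time: 5.53
position: [0.5374, -0.2724, 0.1195]
tool_rot: [-180.0, 0.0, -158.3]
wrist_force: [-0.8, 0.8, 6.3]
opening: 0.548
finger_force: 5.9
```

```bash
H="python3 -m handwheel"
$H '[[0,0,0.2,0],[0,0,0.4,0],[0,0,0.4,0],[0,0,0,0],[0,0,0,0]]' && $H '[[0,0,0.5,0],[0,0,0.7,0],[0,0,0.7,0],[0,0,0.7,0],[0,0,0.7,0]]' && $H '[[0,0,0.7,0],[0,0,0.5,0],[0,0,0.3,0],[0,0,0,0],[0,0,0,0]]'
python3 - <<'E'
from h import *
t=ctrl.camera('top')['image'][100:300,380:600];s=ctrl.camera('scene')['image'][120:320,100:320]
cv2.imwrite('pics/lift.png',cv2.resize(np.hstack([t,s])[:,:,::-1],(800,364)))
E
```

```text
time: 5.95
position: [0.5378, -0.2727, 0.1449]
tool_rot: [-179.9, 0.1, -158.3]
wrist_force: [0.4, 0.2, -1.2]
opening: 0.552
finger_force: 5.9
time: 6.37
position: [0.5369, -0.272, 0.2266]
tool_rot: [179.9, -0.0, -158.3]
wrist_force: [-0.8, -0.2, -1.4]
opening: 0.55
finger_force: 5.9
time: 6.78
position: [0.537, -0.2721, 0.2635]
tool_rot: [180.0, -0.0, -158.3]
wrist_force: [0.5, -0.3, -1.4]
opening: 0.55
finger_force: 5.9
```

View pics/lift.png

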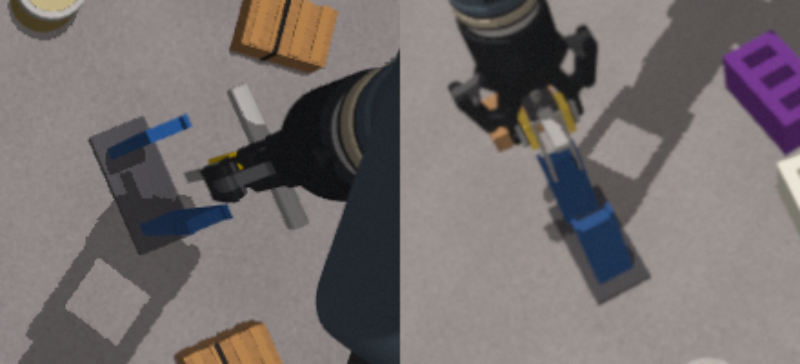

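The tongs are held clear above the rest with the bar level. The next move is to the pocket.

```bash
H="python3 -m handwheel"
$H '[[0,0.4,0,0],[0.1,0.7,0,-0.2],[0.1,0.8,0,-0.4],[0.1,0.8,0,-0.4],[0.1,0.8,0,-0.32]]' && $H '[[0.1,0.8,0,0],[0.1,0.8,0,0],[0.1,0.8,0,0],[0.1,0.8,0,0],[0.1,0.8,0,0]]' && $H '[[0.1,0.8,0,0],[0.1,0.8,0,0],[0.1,0.8,0,0],[0,0.7,0,0],[0,0.4,0,0]]' && $H '[[0,0.4,-0.5,0],[0,0,-0.7,0],[0,0,-0.7,0],[0,0,-0.3,0],[0,0,0,0]]' && $H '[[0,0,0,0],[0,0,0,0]]'
python3 - <<'E'
from h import *
import pickle
w=ctrl.camera('wrist');pickle.dump(w,open('w_b2.pkl','wb'));s=ctrl.camera('scene')
t=ctrl.camera('top')
cv2.imwrite('pics/b2.png',np.vstack([np.hstack([cv2.resize(w['image'][100:350,160:560],(400,250)),cv2.resize(s['image'][150:270,270:430],(400,300))[:250]]),cv2.resize(t['image'][100:240,200:424],(800,340)[::1])])[:,:,::-1])
E
```

```text
time: 7.3
position: [0.5467, -0.1831, 0.2628]
tool_rot: [179.9, -0.1, -167.6]
wrist_force: [-0.1, 0.5, -1.8]
opening: 0.554
finger_force: 5.9
time: 7.72
position: [0.5591, -0.0829, 0.2629]
tool_rot: [179.9, -0.1, -167.4]
wrist_force: [0.4, 0.3, -1.5]
opening: 0.55
finger_force: 5.9
time: 8.13
position: [0.5662, 0.0053, 0.2629]
tool_rot: [179.9, -0.1, -167.3]
wrist_force: [0.5, -0.2, -0.8]
opening: 0.552
finger_force: 5.9
time: 8.55
position: [0.5655, 0.013, 0.2065]
tool_rot: [179.9, -0.3, -167.4]
wrist_force: [-0.5, 0.2, -0.7]
opening: 0.551
finger_force: 5.9
time: 8.72
position: [0.5679, 0.0124, 0.2095]
tool_rot: [-180.0, 0.1, -167.4]
wrist_force: [-0.3, 0.5, -0.8]
opening: 0.55
finger_force: 5.9
```

View pics/b2.png

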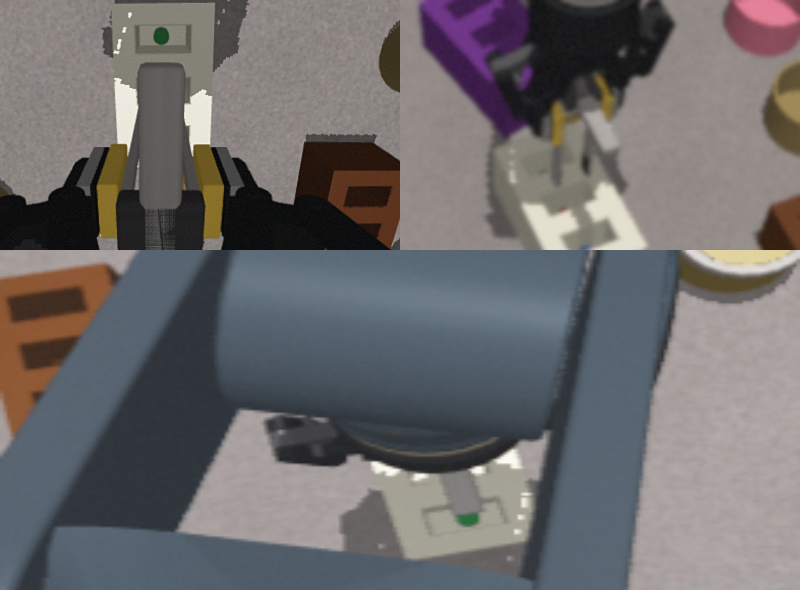

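The wrist view shows the bar lined up with the block's long edge over the red pocket, and the scene view shows the jaws hanging straight above it. I correct x by -4 mm, then go down in stages.

```bash
H="python3 -m handwheel"
$H '[[-0.16,0,0,0],[0,0,-0.5,0],[0,0,-0.5,0],[0,0,-0.5,0],[0,0,0,0]]' && $H '[[0,0,-0.3,0],[0,0,-0.3,0],[0,0,0,0],[0,0,0,0]]'
python3 - <<'E'
from h import *
w=ctrl.camera('wrist');s=ctrl.camera('scene')
cv2.imwrite('pics/b3.png',np.hstack([cv2.resize(w['image'][0:400,100:500],(400,400)),cv2.resize(s['image'][170:270,290:390],(400,400),interpolation=2)])[:,:,::-1])
E
```

```text
time: 9.28
position: [0.5615, 0.0129, 0.1697]
tool_rot: [179.9, -0.2, -167.4]
wrist_force: [-0.1, 0.1, -2.0]
opening: 0.552
finger_force: 5.9
time: 9.62
position: [0.5631, 0.0127, 0.1562]
tool_rot: [180.0, -0.0, -167.4]
wrist_force: [-0.3, 0.2, -0.7]
opening: 0.555
finger_force: 5.9
```

View pics/b3.png

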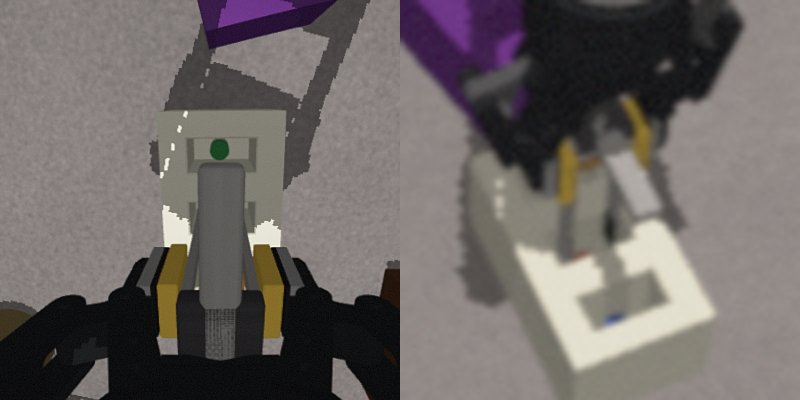

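The tips are now inside the middle pocket, which still shows its red cap, and there is no contact force. I go down the rest of the way and squeeze.

```bash
H="python3 -m handwheel"
$H '[[0,0,-0.4,0],[0,0,-0.4,0],[0,0,-0.4,0],[0,0,0,0]]' && $H '[[0,0,-0.3,0],[0,0,-0.15,0],[0,0,0,0],[0,0,0,0]]' && $H '[[0,0,0,0],[0,0,0,0],[0,0,0,0],[0,0,0,0],[0,0,0,0]]' -0.05 30 && $H '[[0,0,0,0],[0,0,0,0],[0,0,0,0],[0,0,0,0],[0,0,0,0]]' -0.3
```

```text
time: 10.05
position: [0.5615, 0.0129, 0.1237]
tool_rot: [179.9, -0.3, -167.4]
wrist_force: [-0.5, 0.4, -1.0]
opening: 0.555
finger_force: 5.9
time: 10.38
position: [0.5632, 0.0127, 0.1148]
tool_rot: [180.0, -0.0, -167.4]
wrist_force: [0.2, -0.4, -0.5]
opening: 0.55
finger_force: 5.9
time: 10.8
position: [0.5634, 0.0127, 0.1153]
tool_rot: [-180.0, 0.0, -167.4]
wrist_force: [-0.2, -0.5, -0.8]
opening: 0.477
finger_force: 7.8
time: 11.22
position: [0.5636, 0.0126, 0.1155]
tool_rot: [-180.0, 0.1, -167.4]
wrist_force: [-1.0, 0.8, 5.4]
opening: 0.414
finger_force: 30.2
```

```bash
H="python3 -m handwheel"
$H '[[0,0,0.2,0],[0,0,0.4,0],[0,0,0.4,0],[0,0,0.4,0],[0,0,0.4,0]]' && $H '[[0,0,0.5,0],[0,0,0.5,0],[0,0,0.5,0],[0,0,0,0],[0,0,0,0]]'&& $H '[[0,0,0.5,0],[0,0,0.5,0],[0,0,0.3,0],[0,0,0,0],[0,0,0,0]]'
python3 - <<'E'
from h import *
w=ctrl.camera('wrist');s=ctrl.camera('scene')
cv2.imwrite('pics/b4.png',np.hstack([cv2.resize(w['image'][0:400,100:500],(400,400)),cv2.resize(s['image'][140:260,280:400],(400,400),interpolation=2)])[:,:,::-1])
E
```

```text
time: 11.63
position: [0.5634, 0.0127, 0.1613]
tool_rot: [-180.0, 0.0, -167.4]
wrist_force: [-0.1, -0.2, -0.5]
opening: 0.408
finger_force: 30.2
time: 12.05
position: [0.5638, 0.0126, 0.1988]
tool_rot: [-179.9, 0.1, -167.4]
wrist_force: [0.4, -0.6, -1.3]
opening: 0.411
finger_force: 30.2
time: 12.47
position: [0.5631, 0.0127, 0.2298]
tool_rot: [180.0, -0.0, -167.4]
wrist_force: [-0.2, 0.0, -1.1]
opening: 0.41
finger_force: 30.2
```

View pics/b4.png

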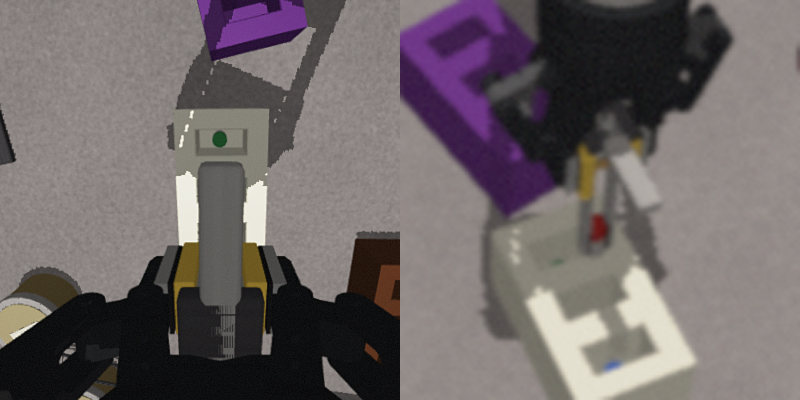

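The scene view shows the capsule upright between the jaws, red cap up and clear of the block at about (598,230). I carry it to the tin.

```bash
H="python3 -m handwheel"
$H '[[-0.1,0.3,0,0],[-0.2,0.6,0,0],[-0.23,0.7,0,0],[-0.23,0.7,0,0],[-0.23,0.7,0,0]]' && $H '[[-0.23,0.7,0,0],[-0.23,0.7,0,0],[-0.23,0.7,0,0],[-0.23,0.7,0,0],[-0.23,0.7,0,0]]' && $H '[[-0.23,0.7,0,0],[-0.23,0.7,0,0],[-0.23,0.7,0,0],[-0.23,0.7,0,0],[-0.23,0.6,0,0]]' && $H '[[-0.12,0.17,0,0],[0,0,0,0],[0,0,0,0],[0,0,0,0]]'
python3 - <<'E'
from h import *
w=ctrl.camera('wrist');t=ctrl.camera('top')
for c,r in ((w,(0,0,640,400)),(t,(150,190,260,270))):
    for b in blobs(mask(c['image'],(15,60,30),(35,255,255),r),300)[:3]: print(cv2.fitEllipse(b)[0],cv2.contourArea(b),onplane(c,[cv2.fitEllipse(b)[0]],.05)[0])
E
```

```text
time: 12.98
position: [0.5375, 0.0888, 0.2293]
tool_rot: [180.0, -0.1, -167.4]
wrist_force: [0.4, 0.2, -1.0]
opening: 0.413
finger_force: 30.2
time: 13.4
position: [0.5086, 0.1765, 0.2294]
tool_rot: [180.0, -0.1, -167.4]
wrist_force: [0.5, 0.2, 0.3]
opening: 0.414
finger_force: 30.2
time: 13.82
position: [0.4798, 0.2616, 0.2294]
tool_rot: [180.0, -0.1, -167.4]
wrist_force: [-0.0, 0.1, -1.2]
opening: 0.41
finger_force: 30.2
time: 14.15
position: [0.4781, 0.2638, 0.2299]
tool_rot: [-180.0, -0.0, -167.4]
wrist_force: [-0.2, -0.7, -1.5]
opening: 0.406
finger_force: 30.2
(525.4677124023438, 37.14276885986328) 4749.0 [0.31038031 0.40688026 0.05      ]
(321.0664978027344, 189.72853088378906) 2465.0 [0.48135977 0.2652267  0.05      ]
(616.6580810546875, 268.3565979003906) 2126.0 [0.49641253 0.5982973  0.05      ]
(206.4456329345703, 228.66049194335938) 1245.0 [0.48491886 0.25823461 0.05      ]
```

```bash
H="python3 -m handwheel"
$H '[[0.22,0,-0.3,0],[0,0,-0.5,0],[0,0,-0.6,0],[0,0,-0.6,0],[0,0,-0.4,0]]' && $H '[[0,0,-0.5,0],[0,0,-0.5,0],[0,0,-0.4,0],[0,0,-0.3,0],[0,0,0,0]]' && $H '[[0,0,-0.3,0],[0,0,-0.2,0],[0,0,0,0],[0,0,0,0],[0,0,0,0]]'
```

```text
time: 14.67
position: [0.4836, 0.2637, 0.1683]
tool_rot: [-180.0, -0.1, -167.5]
wrist_force: [0.2, 0.3, -1.7]
opening: 0.411
finger_force: 30.2
time: 15.08
position: [0.4829, 0.2639, 0.1259]
tool_rot: [-180.0, -0.2, -167.4]
wrist_force: [0.4, 0.1, -1.1]
opening: 0.411
finger_force: 30.2
time: 15.5
position: [0.4837, 0.2645, 0.1153]
tool_rot: [180.0, 0.0, -167.4]
wrist_force: [-0.3, -0.7, -1.2]
opening: 0.409
finger_force: 30.2
```

```bash
H="python3 -m handwheel"
$H '[[0,0,-0.12,0],[0,0,0,0],[0,0,0,0]]' && $H '[[0,0,0,0],[0,0,0,0],[0,0,0,0],[0,0,0,0],[0,0,0,0]]' -0.05 20 && $H '[[0,0,0,0],[0,0,0,0],[0,0,0,0],[0,0,0,0],[0,0,0,0]]' 0.08 && $H '[[0,0,0.2,0],[0,0,0.4,0],[0,0,0.5,0],[0,0,0.5,0],[0,0,0.5,0]]' && $H '[[0,0,0.7,0],[0,0,0.7,0],[0,0,0.7,0],[0,0,0.7,0],[0,0,0.4,0]]' && $H '[[0,0,0.4,0],[0,0,0,0],[0,0,0,0]]'
python3 - <<'E'
from h import *
w=ctrl.camera('wrist');s=ctrl.camera('scene')
m=mask(s['image'],(0,130,60),(6,255,255),(405,160,465,220)); print([cv2.boundingRect(b) for b in blobs(m,3)])
cv2.imwrite('pics/b5.png',np.hstack([cv2.resize(w['image'][0:400,100:500],(400,400)),cv2.resize(s['image'][120:240,370:490],(400,400),interpolation=2)])[:,:,::-1])
E
```

```text
time: 15.75
position: [0.4835, 0.2644, 0.1121]
tool_rot: [-180.0, 0.0, -167.4]
wrist_force: [-0.4, -0.1, -1.7]
opening: 0.417
finger_force: 30.2
time: 16.17
position: [0.4836, 0.2645, 0.1121]
tool_rot: [-180.0, 0.0, -167.4]
wrist_force: [0.2, 0.4, -2.0]
opening: 0.473
finger_force: 7.8
time: 16.58
position: [0.4835, 0.2645, 0.112]
tool_rot: [-180.0, -0.0, -167.4]
wrist_force: [0.1, -0.9, -0.7]
opening: 0.539
finger_force: 6.2
time: 17.0
position: [0.4836, 0.2645, 0.166]
tool_rot: [180.0, 0.0, -167.4]
wrist_force: [0.5, 0.1, -1.0]
opening: 0.538
finger_force: 6.2
time: 17.42
position: [0.4843, 0.2648, 0.2475]
tool_rot: [180.0, 0.2, -167.4]
wrist_force: [1.4, 0.3, -1.5]
opening: 0.54
finger_force: 6.2
time: 17.67
position: [0.4835, 0.2644, 0.2549]
tool_rot: [180.0, 0.0, -167.4]
wrist_force: [0.2, -0.2, -0.8]
opening: 0.543
finger_force: 6.2
[(430, 189, 6, 7)]
```

View pics/b5.png

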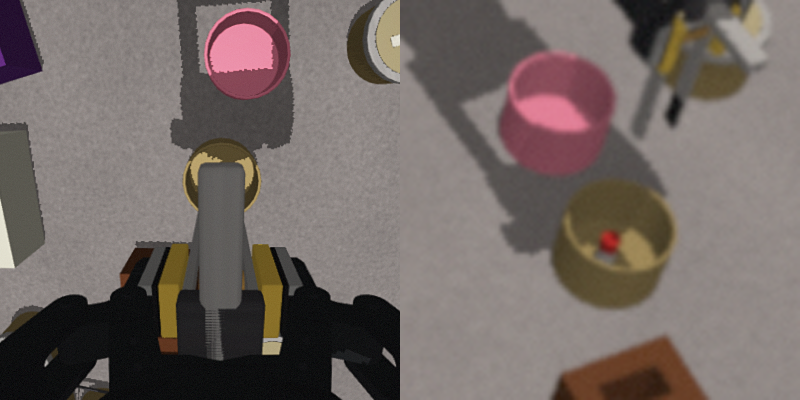

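The capsule stands red cap up inside the brass tin at about (610,245) in the crop, and the tin is upright in place. The tongs hang clear, so I take them back to the rest.

```bash
H="python3 -m handwheel"
$H '[[0.1,-0.4,0.2,0.2],[0.1,-0.8,0.2,0.4],[0.1,-0.8,0,0.4],[0.1,-0.8,0,0.32],[0.1,-0.8,0,0]]' >/dev/null&& $H '[[0.1,-0.8,0,0],[0.1,-0.8,0,0],[0.1,-0.8,0,0],[0.1,-0.8,0,0],[0.1,-0.8,0,0]]'>/dev/null && $H '[[0.1,-0.8,0,0],[0.1,-0.8,0,0],[0.1,-0.8,0,0],[0.1,-0.8,0,0],[0.1,-0.8,0,0]]'>/dev/null && $H '[[0.1,-0.8,0,0],[0.1,-0.8,0,0],[0.1,-0.8,0,0],[0.1,-0.8,0,0],[0.1,-0.8,0,0]]' && $H '[[0.1,-0.8,0,0],[0.07,-0.8,0,0],[0,-0.8,0,0],[0,-0.8,0,0],[0,-0.8,0,0]]' && $H '[[0,-0.8,0,0],[0,-0.7,0,0],[0,-0.37,0,0],[0,0,0,0],[0,0,0,0]]'
```

```text
time: 19.43
position: [0.5329, -0.1263, 0.2632]
tool_rot: [179.9, -0.1, -158.3]
wrist_force: [-0.3, 0.2, -0.2]
opening: 0.54
finger_force: 6.2
time: 19.85
position: [0.5371, -0.2262, 0.263]
tool_rot: [179.9, -0.1, -158.3]
wrist_force: [0.0, 0.1, -0.6]
opening: 0.544
finger_force: 6.2
time: 20.27
position: [0.5374, -0.272, 0.2639]
tool_rot: [179.9, -0.0, -158.4]
wrist_force: [-0.5, 0.7, -1.4]
opening: 0.541
finger_force: 6.2
```

```bash
H="python3 -m handwheel"
$H '[[0,0,-0.4,0],[0,0,-0.5,0],[0,0,-0.5,0],[0,0,-0.5,0],[0,0,-0.5,0]]' && $H '[[0,0,-0.5,0],[0,0,-0.5,0],[0,0,-0.5,0],[0,0,-0.4,0],[0,0,0,0]]' && $H '[[0,0,-0.3,0],[0,0,-0.2,0],[0,0,-0.2,0],[0,0,0,0],[0,0,0,0]]' && $H '[[0,0,-0.2,0],[0,0,-0.2,0],[0,0,-0.2,0],[0,0,-0.1,0],[0,0,0,0]]' && $H '[[0,0,0,0],[0,0,0,0]]'
```

```text
time: 20.68
position: [0.5375, -0.2705, 0.2034]
tool_rot: [179.9, -0.0, -158.2]
wrist_force: [-0.2, -0.1, -1.1]
opening: 0.539
finger_force: 6.2
time: 21.1
position: [0.5364, -0.2701, 0.1545]
tool_rot: [179.7, -0.2, -158.3]
wrist_force: [-0.4, -0.1, -1.2]
opening: 0.54
finger_force: 6.2
time: 21.52
position: [0.5377, -0.2723, 0.1395]
tool_rot: [180.0, -0.0, -158.3]
wrist_force: [-0.3, 0.2, -1.5]
opening: 0.541
finger_force: 6.2
time: 21.93
position: [0.5372, -0.272, 0.1211]
tool_rot: [179.9, -0.1, -158.3]
wrist_force: [-0.4, -0.5, -1.2]
opening: 0.539
finger_force: 6.2
time: 22.1
position: [0.5378, -0.2724, 0.1221]
tool_rot: [-180.0, 0.0, -158.3]
wrist_force: [0.1, -0.4, -0.7]
opening: 0.539
finger_force: 6.2
```

Next I feel for contact in small steps.

```bash
H="python3 -m handwheel"
$H '[[0,0,-0.06,0],[0,0,0,0],[0,0,0,0]]' && $H '[[0,0,-0.05,0],[0,0,0,0],[0,0,0,0]]'
```

```text
time: 22.35
position: [0.5378, -0.2723, 0.1206]
tool_rot: [-180.0, 0.0, -158.3]
wrist_force: [-0.1, 0.5, -0.9]
opening: 0.54
finger_force: 6.2
time: 22.6
position: [0.538, -0.2725, 0.1196]
tool_rot: [-180.0, 0.0, -158.3]
wrist_force: [-0.3, -0.1, 1.4]
opening: 0.54
finger_force: 6.1
```

Contact is at the original height. I release in stages and retreat.

```bash
H="python3 -m handwheel"
$H '[[0,0,0,0],[0,0,0,0],[0,0,0,0],[0,0,0,0],[0,0,0,0]]' 0.3 && $H '[[0,0,0,0],[0,0,0,0],[0,0,0,0],[0,0,0,0],[0,0,0,0]]' 1 && $H '[[0,0,0,0],[0,0,0.3,0],[0,0,0.5,0],[0,0,0.5,0],[0,0,0.5,0]]' && $H '[[0,0,1,0],[0,0,1,0],[0,0,1,0],[0,0,0.5,0],[0,0,0,0]]' && $H '[[0,0.67,0,0],[0,0.37,0,0],[0,0,0,0],[0,0,0,0]]'
python3 - <<'E'
from h import *
import pickle
t=ctrl.camera('wrist');im=t['image'];o=pickle.load(open('w_tng.pkl','rb'))
print(t['T'][:3,3]-o['T'][:3,3])
for q in (o,t):
    for n,m in(('y',mask(q['image'],(20,120,60),(35,255,255),(250,90,340,270))),('b',mask(q['image'],(100,120,100),(125,255,255),(250,90,340,270)))):
        print(n,[(np.round(cv2.minAreaRect(b)[0],1).tolist(),onplane(q,[cv2.minAreaRect(b)[0]],.132)[0,:2].round(4).tolist()) for b in blobs(m,60)])
d=cv2.absdiff(im,o['image'])[60:290,230:360].max(2);print((d>60).sum(),d.size)
E
```

```text
time: 23.02
position: [0.5377, -0.2723, 0.1192]
tool_rot: [180.0, -0.0, -158.3]
wrist_force: [-0.3, -0.3, 0.2]
opening: 0.65
finger_force: 0.0
time: 23.43
position: [0.5378, -0.2723, 0.1193]
tool_rot: [-180.0, -0.0, -158.3]
wrist_force: [-0.3, 0.6, -0.7]
opening: 0.996
finger_force: 0.0
time: 23.85
position: [0.5377, -0.2723, 0.1652]
tool_rot: [180.0, -0.0, -158.3]
wrist_force: [0.2, 0.2, -0.0]
opening: 1.0
finger_force: 0.0
time: 24.27
position: [0.5395, -0.2735, 0.2562]
tool_rot: [-179.6, 0.2, -158.3]
wrist_force: [-0.4, 0.9, -0.5]
opening: 1.0
finger_force: 0.0
time: 24.6
position: [0.5371, -0.2447, 0.2505]
tool_rot: [179.9, -0.1, -158.2]
wrist_force: [0.1, 0.4, -0.5]
opening: 0.999
finger_force: 0.0
[-0.00323774  0.00274606 -0.00575308]
y [([267.5, 185.0], [0.5421, -0.2908]), ([320.0, 185.0], [0.5275, -0.2537])]
b [([312.5, 252.5], [0.5819, -0.2387]), ([275.0, 128.5], [0.5003, -0.2995]), ([265.0, 128.5], [0.503, -0.3063]), ([279.0, 250.0], [0.5898, -0.2646]), ([270.7, 254.5], [0.5961, -0.2696])]
y [([260.0, 190.5], [0.5423, -0.2905]), ([313.0, 190.5], [0.5277, -0.2539])]
b [([306.0, 259.0], [0.5819, -0.2385]), ([267.0, 131.5], [0.4996, -0.3]), ([256.5, 132.5], [0.503, -0.3067]), ([271.7, 256.5], [0.59, -0.2646]), ([263.0, 260.5], [0.5959, -0.2698])]
4122 29900
```

The plates are back within 0.3 mm of where they first hung, and the robot is clear of everything.

```bash
python3 -m handwheel '[[0,0,0,0],[0,0,0,0]]'
python3 - <<'E'
from h import *
s=ctrl.camera('scene');m=mask(s['image'],(0,130,60),(6,255,255),(405,160,465,220)); print([cv2.boundingRect(b) for b in blobs(m,3)])
print(ctrl.sign_off())
E
```

```text
time: 24.82
position: [0.5377, -0.2465, 0.2513]
tool_rot: [180.0, -0.0, -158.3]
wrist_force: [-0.4, -0.6, -0.1]
opening: 0.995
finger_force: 0.0
[(430, 190, 6, 6)]
the job is handed in; nothing more can be done
None
```

The red-capped capsule is standing in the open brass tin, the tongs are back on their rest within 0.3 mm of where they hung, and I handed the job in at about 25 s of the 56 s allowed; no verdict came back.

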